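# Slide the well plate in under the stereo microscope

### The job

Gently push the lidded six-well plate across the bench with the fingertips and slide it in under the microscope's low ring light, where there is little headroom, until the well ringed in green marker is centred below the lens; then leave it there. Keep the plate flat on the bench: do not pick it up, tip it or let it touch the microscope. Do not bump the microscope either, and leave the jar, the dish and the marker pen where they are.

Things in the scene. Friction and masses are not known exactly. Their poses are not given: they have to be found in the camera images.
- plate: Clear lidded six-well plate (one rigid piece, about 110 g, with dry seeds in the wells), a flat rectangle 127.8 mm long (its x), 85.5 mm wide (its y) and 22 mm high with upright sides, lying loose on the bench. Origin: centre of the underside; z up. Wells 35 mm across, in three pairs 39.1 mm apart along x; the end with the green-ringed well (+x) points roughly at the microscope. It slides with ordinary plastic-on-bench friction and stops when no longer pushed.
- green_well (a point): Centre of the green ring drawn on the lid round one well, on the lid's top face: 39.1 mm along +x and 19.6 mm along +y from the plate's centre, 22 mm above its underside. The ring is 36 mm across.
- lens (a point): Centre of the underside of the microscope's lens and ring light, on the optical axis, 30 mm above the bench (8 mm of headroom over the plate). The black ring light is 96 mm across and reaches from 30 to 54 mm above the bench; above it the objective (60 mm across) to 90 mm, the white zoom body (72 mm across) to 165 mm, the holder (84 mm across) to 187 mm, and the head with two eyepieces that lean away towards the microscope's +x, up to 0.32 m high.
- microscope: White stereo microscope on a boom stand, heavy and fixed. Origin: on the bench straight below the lens; z up. The boom (25 mm thick, its axis 187 mm above the bench) runs from the head along the microscope's -y over 0.33 m to a pillar 33 mm thick and 0.42 m high that stands on a flat white foot 250 x 250 x 24 mm centred below it, whose nearest edge lies 205 mm from the lens axis. The side towards the robot (-x) is open.
- jar: Small glass sample jar with a brass lid, 42 mm across and 52 mm high, standing loose beside the microscope on its +y side. Origin: centre of its underside.
- dish: Covered Petri dish with brown sediment and a green label, 90 mm across and 15 mm high, loose on the bench to the right (-y) of the plate. Origin: centre of its underside.
- marker: White and green marker pen, 125 mm long and 14 mm thick, lying loose on the bench to the left (+y) of the plate. Origin: below its middle; its x runs along the pen.
Not all that is in view belongs to the job. Leave any red or yellow look-alike of the plate alone.

How it is judged:
At the end, for the whole second after the job is handed in: The centre of the green-ringed well lies within 10 mm (horizontally) of the lens axis; the plate lies flat and at rest on the bench; jar, dish and marker pen are within 15 mm of where they stood (horizontal distance between green_well and lens below 0.01 m and angle between plate's own z axis and vertical below 0.03 rad and height (world z) of plate below 0.003 m and linear speed of plate below 0.01 m/s and distance of each of jar, dish, marker from where it was at the start of the episode below 0.015 m); the robot touches nothing.
It fails at once if the plate is lifted off the bench (more than 8 mm) or tipped (more than about 6 degrees) (height (world z) of plate above 0.008 m or angle between plate's own z axis and vertical above 0.1 rad).
It fails at once if the plate is knocked along (faster than 0.3 m/s) instead of being pushed gently (linear speed of plate above 0.3 m/s).
It fails at once if the plate touches the microscope, or the robot bumps it (contact force between plate and microscope above 0.5 N or contact force between any of the fingers, the arm and microscope above 2 N).
It fails at once if the plate is pushed with something other than the fingers (contact force between the arm and plate above 1 N).
It fails at once if the jar, the dish or the marker pen is displaced by more than 15 mm (distance of any of jar, dish, marker from where it was at the start of the episode above 0.015 m).
It also fails if it takes over 48 s, if anything falls off the work surface, if the arm or the gripper's body presses on something with over 40 N, if the wrist force passes 120 N, or if a joint passes its speed limit or range.

### The arm

A 7-joint arm with a two-finger parallel gripper is mounted at the origin on the work surface. World frame = base frame: x ahead of the robot, y to its left, z up, the work surface at z = 0. Lengths are in m, angles in rad, forces in N, time in s.
With the tool pointing down it reaches from about 0.4 to 0.75 m from the base axis. Payload 19.5 kg.
Tool frame: the origin (TCP) lies on the centre line of the jaws, within the pads' length; the fingertips stand 22 mm ahead of it and the grasp point (between the pads) lies 3 mm ahead of it; z points along the fingers, x is the direction in which the jaws open and shut, and the axes are right-handed (so a half turn about z gives the same grasp; the last joint's range is limited). The gripper opens to 85 mm and grips with 20 to 120 N. Pads are 22 mm wide; open, the fingers measure 114 mm over their backs; the gripper's body (76 mm by 85 mm) begins 54 mm behind the grasp point. The pads swing forward as they close: fully open they stand 13 mm farther back than shut.
Start: joints at [-1.324, 0.707, -0.028, 1.485, 0.022, 0.951, -0.075], TCP at [0.164, 0.551, 0.253] pointing down, gripper open.
Joint ranges: [-2.71, 2.71], [-0.32, 2.16], [-1.57, 1.52], [0, 2.45], [-1.46, 4.6], [0, 2.02], [-2.83, 2.83]. Speed limits (rad/s): [1.89, 1.89, 2.57, 2.57, 3.01, 3.01, 3.01].

### API

Orientations are given as a unit quaternion [x, y, z, w].
In Python, from plant import bot, solver, telemetry, eyes gives the robot as it stands. Calls block until the motion is done:
- bot.move_to(position, orientation): joint-space move of the TCP to a pose.
- bot.move_l(position, frame=None, rate=0.15, guard=None): straight line of the TCP; frame=None keeps the orientation; rate is the mean speed in m/s. With guard (N) it stops when the force on the tool has changed by that much, and returns True; else False.
- bot.movej(angles): joint-space move.
- bot.gripper_to(opening, newtons=None): opening from 0.0 (shut) to 1.0 (fully open); newtons is the grip in N (None keeps the last); returns when the fingers have stopped.
- bot.hold(seconds).
- solver.ik(position, orientation): joint angles nearest the present ones, or None.
- telemetry.get_obs(): the state.
- eyes.grab_frame(name): name is "scene" or "top" or "wrist"; returns the picture (400x640x3 uint8, red, green, blue); there is no depth.
- eyes.calibration(name): a dict with "intrinsics" (3x3 intrinsics, pixels), "dist" ([k1, k2, p1, p2, k3] as OpenCV has them; the pictures are not rectified), "position" and "rotation" of the camera in the world. Camera axes: x right, y up, looking along -z (the intrinsics and any distortion apply to the point x, -y, -z); pixel columns grow to the right and rows downward; lengths in m; the calibration is good to about 2 mm. A picture is of the moment at which its call begins: read the wrist's pose just before it. calibration takes no time and is no camera call; for the wrist camera it gives the pose at the moment of the call.
A pose or a line that the arm cannot do raises bot.MotionError and nothing moves.
- bot.job_done(): hands the job in, once; it reports no verdict.
The state is a dict: "time_s": time; "qpos": joint angles; "dq": joint speeds; "joint_efforts": joint torques, N m; "eef_pos": TCP position; "tool_rot": TCP orientation; "wrist_force": force on the tool from outside, world axes, zero at the start; "ft_torque": the same for the moment, N m; "grip_width": opening from 0.0 (shut) to 1.0 (fully open).
Only numpy, scipy, OpenCV 4.12 (cv2) and the standard library are available. Lean on these libraries where they do the work, as an engineer would, in place of code of your own. Each camera call takes 0.05 s, during which the arm holds its last target.

## Working session

There is one attempt and no reset: what is moved stays moved. The work goes in short steps, each a Python script; the robot and the scene stay as the last script left them, time stands still between calls to the robot, and variables do not carry over. Pictures are saved under pics/ and viewed, and the job is handed in when it is done.

```bash
ls; mkdir -p pics
python3 - <<'E'
from plant import bot, solver, telemetry, eyes
import cv2
o=telemetry.get_obs(); print(o['time_s'],o['eef_pos'],o['tool_rot'],o['grip_width'])
for n in ("scene","top","wrist"):
    f=eyes.grab_frame(n); cv2.imwrite(f'pics/a_{n}.png',f[:,:,::-1])
    c=eyes.calibration(n); print(n,c)
E
```

```text
pics
0.0 [0.16368953 0.55097791 0.25284052] [ 8.01491772e-01  5.98005571e-01 -4.10741482e-04  3.28355643e-04] 1.0018748805372397
scene {'intrinsics': array([[383.04664023,   0.        , 314.46878302],
       [  0.        , 383.04664023, 200.53036151],
       [  0.        ,   0.        ,   1.        ]]), 'dist': array([0.01172702, 0.        , 0.        , 0.        , 0.        ]), 'position': array([1.15804439, 0.13118733, 0.86143255]), 'rotation': array([0.19777623, 0.23799964, 0.71760158, 0.62393005])}
top {'intrinsics': array([[418.50283065,   0.        , 319.54575507],
       [  0.        , 418.50283065, 206.40754574],
       [  0.        ,   0.        ,   1.        ]]), 'dist': array([-0.02672379,  0.        ,  0.        ,  0.        ,  0.        ]), 'position': array([0.40907248, 0.02111097, 0.91694304]), 'rotation': array([-0.06460206,  0.0474187 ,  0.70509549, -0.70456965])}
wrist {'intrinsics': array([[340.79033993,   0.        , 314.28975145],
       [  0.        , 340.79033993, 196.5299936 ],
       [  0.        ,   0.        ,   1.        ]]), 'dist': array([-0.02975195,  0.        ,  0.        ,  0.        ,  0.        ]), 'position': array([0.09387303, 0.57192263, 0.37357678]), 'rotation': array([-0.11517517, -0.08545441,  0.59200003,  0.79307514])}
```

View pics/a_top.png

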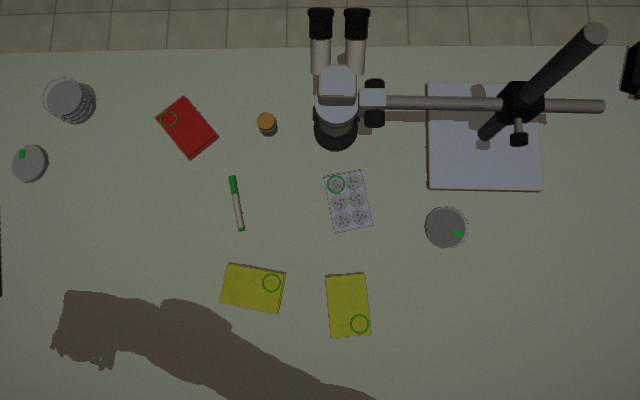

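View pics/a_scene.png

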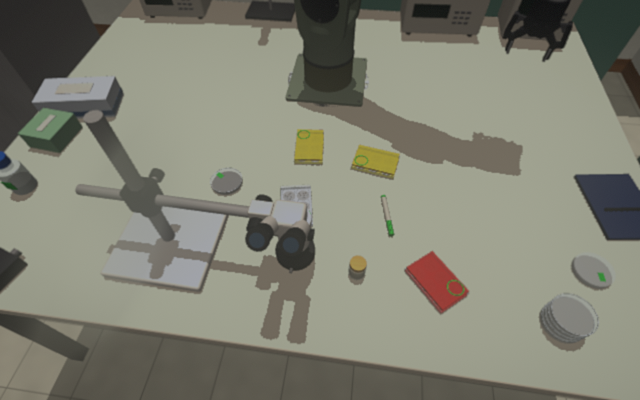

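View pics/a_wrist.png

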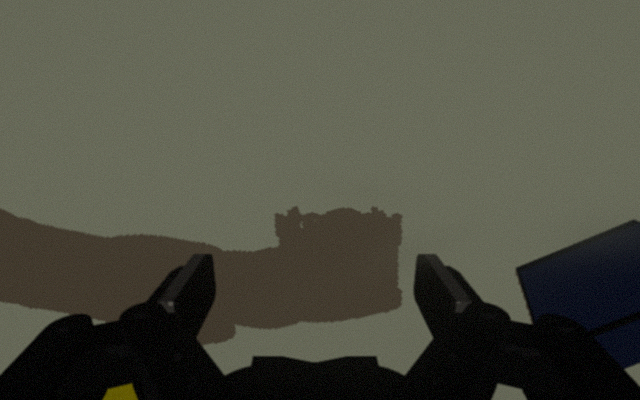

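The top view shows the clear plate at about (348,201) with its green well at (336,184). The ring light is near (336,130), the dish at (446,228), the pen at (237,203) and the jar at (267,124). Next I'll enlarge the picture and measure.

```bash
cat > h.py <<'E'
import numpy as np, cv2
from scipy.spatial.transform import Rotation as R
def cal(c):
    return np.array(c['intrinsics']),np.array(c['dist']),np.array(c['position']),R.from_quat(c['rotation']).as_matrix()
def proj(c,P):
    K,d,p,M=cal(c); P=np.atleast_2d(P); q=(P-p)@M; q=q*[1,-1,-1]
    return cv2.projectPoints(q.reshape(-1,1,3),np.zeros(3),np.zeros(3),K,d)[0].reshape(-1,2)
def at_z(c,uv,z):
    K,d,p,M=cal(c); uv=np.array(uv,float).reshape(-1,1,2)
    n=cv2.undistortPoints(uv,K,d).reshape(-1,2)
    r=np.c_[n[:,0],-n[:,1],-np.ones(len(n))]@M.T
    return p+r*((z-p[2])/r[:,2])[:,None]
E
python3 - <<'E'
from plant import eyes
import cv2
from h import *
a=cv2.imread('pics/a_top.png')
cv2.imwrite('pics/z_top.png',cv2.resize(a[70:250,290:390],None,fx=6,fy=6,interpolation=cv2.INTER_CUBIC)[:600] )
cv2.imwrite('pics/z_top1.png',cv2.resize(a[160:240,310:390],None,fx=7,fy=7,interpolation=cv2.INTER_CUBIC))
cv2.imwrite('pics/z_top2.png',cv2.resize(a[80:170,300:400],None,fx=6,fy=6,interpolation=cv2.INTER_CUBIC))
b=cv2.imread('pics/a_scene.png')
cv2.imwrite('pics/z_sc.png',cv2.resize(b[175:285,230:380],None,fx=5,fy=5,interpolation=cv2.INTER_CUBIC))
c=eyes.calibration('top')
print(at_z(c,[[348,201],[336,184]],.022),at_z(c,[336,130],.054))
print('dish',at_z(c,[446,228],.015),'pen',at_z(c,[[232,177],[241,230]],.01),'jar',at_z(c,[267,121],.052))
E
```

```text
[[ 0.56394416 -0.01865835  0.022     ]
 [ 0.60168432  0.00714418  0.022     ]] [[0.71351238 0.00701843 0.054     ]]
dish [[ 0.50550547 -0.22943763  0.015     ]] pen [[0.6212463  0.23909979 0.01      ]
 [0.50235049 0.21515352 0.01      ]] jar [[0.73584761 0.15681138 0.052     ]]
```

View pics/z_top1.png

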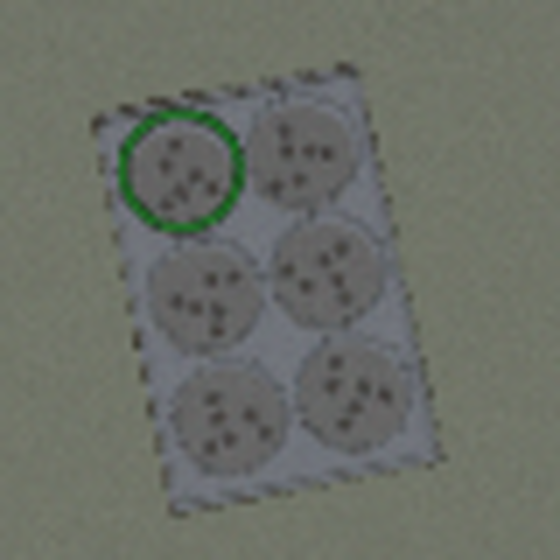

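View pics/z_top2.png

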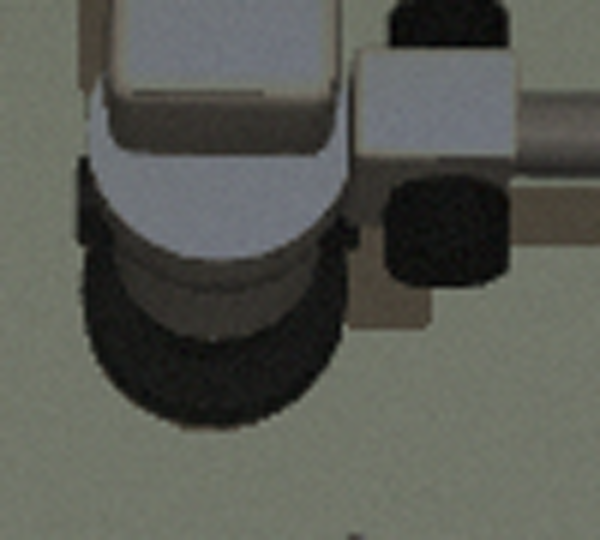

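View pics/z_sc.png

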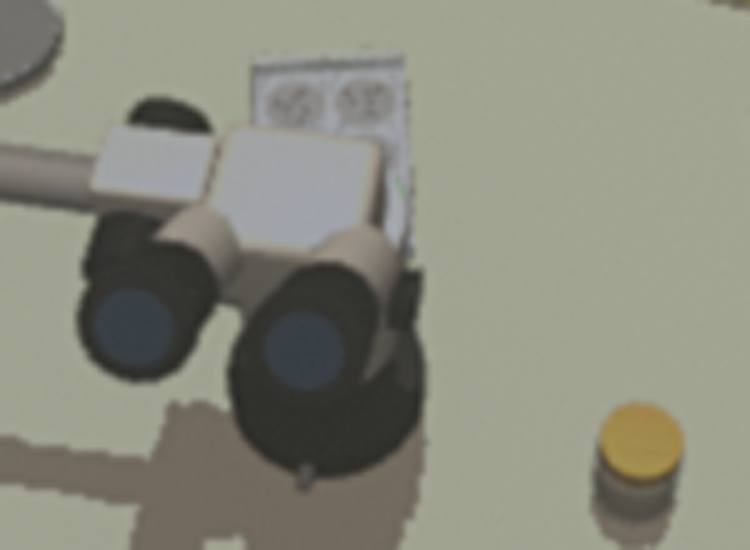

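```bash
cat >> h.py <<'E'
from scipy.optimize import least_squares
def green_ring(img_rgb,u0,u1,v0,v1):
    hsv=cv2.cvtColor(img_rgb,cv2.COLOR_RGB2HSV)
    m=cv2.inRange(hsv,(45,110,40),(75,255,255)); k=np.zeros_like(m); k[v0:v1,u0:u1]=m[v0:v1,u0:u1]
    vs,us=np.nonzero(k); return (us,vs)
E
python3 - <<'E'
from plant import eyes
from h import *
ct=eyes.calibration('top'); cs=eyes.calibration('scene')
a=cv2.imread('pics/a_top.png')[:,:,::-1].copy(); b=cv2.imread('pics/a_scene.png')[:,:,::-1].copy()
us,vs=green_ring(a,315,360,160,215)
el=cv2.fitEllipse(np.c_[us,vs].astype(np.float32)); print(len(us),el, (us.min()+us.max())/2,(vs.min()+vs.max())/2)
g=at_z(ct,[[ (us.min()+us.max())/2,(vs.min()+vs.max())/2],[us.mean(),vs.mean()]],.022); print(g)
cr=np.array([[98,118],[350,68],[440,460],[172,500]])
uv=(cr+.5)/7-.5+[310,160]
W=at_z(ct,uv,.020)[:,:2]; print(W)
print('len',np.linalg.norm(W-np.roll(W,-1,0),axis=1))
# wells
w=np.array([[182,172],[303,155],[206,298],[328,272],[230,417],[353,393]]); uvw=(w+.5)/7-.5+[310,160]
X=at_z(ct,uvw,.020)[:,:2]
m=np.array([[39.1,19.6],[39.1,-19.6],[0,19.6],[0,-19.6],[-39.1,19.6],[-39.1,-19.6]])/1000
f=lambda p:(X-(m@np.array([[np.cos(p[2]),np.sin(p[2])],[-np.sin(p[2]),np.cos(p[2])]])+p[:2])).ravel()
s=least_squares(f,[.56,-.02,-.2]);print('plate',s.x,np.degrees(s.x[2]),np.abs(s.fun).max())
# ring light
def edge_pts(img,cols,v0,v1):
    gr=img.astype(float).mean(2); o=[]
    for u in cols:
        c=gr[v0:v1,u]; bl=np.nonzero(c<45)[0]
        if len(bl)==0: continue
        i=bl.max(); 
        if i+1<len(c):
            o.append((u,v0+i+0.5, ))
    return np.array(o)
gr=a.mean(2); print('top col', gr[140:158,336].round(), gr[135,308:320].round(),gr[135,352:364].round())
gs=b.mean(2); print('sc col', gs[262:276,300].round())
E
```

```text
58 ((335.3887634277344, 183.84005737304688), (16.24521255493164, 16.764724731445312), 92.3182601928711) 335.5 184.0
[[0.60168861 0.00823512 0.022     ]
 [0.60126329 0.00763535 0.022     ]]
[[ 0.61920986  0.03430228]
 [ 0.63495932 -0.04484315]
 [ 0.5111514  -0.07071115]
 [ 0.49894757  0.0116199 ]]
len [0.08069725 0.12648144 0.08323062 0.12238263]
plate [ 0.56619871 -0.01811684  0.18584569] 10.64817381816184 0.0011657371762713309
top col [ 23.  28.  25.  26.  22.  22.  22.  23.  19.  22.  19.  56. 111. 110.
 111. 111. 110. 114.] [113. 109. 111. 112. 110. 112.  58.  22.  19.  23.  24.  23.] [ 22.  18.  20.  19.  26. 108. 110. 110. 109. 109. 112. 111.]
sc col [ 48.  48.  49.  48.  46.  45.  46.  61.  96. 106. 105. 104. 104. 104.]
```

```bash
cat > ring.py <<'E'
from plant import eyes
from h import *
ct=eyes.calibration('top'); cs=eyes.calibration('scene')
a=cv2.imread('pics/a_top.png').astype(float).mean(2); b=cv2.imread('pics/a_scene.png').astype(float).mean(2)
def edges(gr,c0,angs,r0,r1,th):
    o=[]
    for t in angs:
        d=np.array([np.cos(t),np.sin(t)]); rr=np.arange(r0,r1,.25)
        P=np.array(c0)+rr[:,None]*d
        v=cv2.remap(gr.astype(np.float32),P[:,0].astype(np.float32)[None],P[:,1].astype(np.float32)[None],cv2.INTER_LINEAR)[0]
        i=np.nonzero(v>th)[0]
        if len(i) and i[0]>0: o.append(P[i[0]])
    return np.array(o)
def sil(c,x,y):
    t=np.linspace(0,2*np.pi,180)
    P=np.vstack([np.c_[x+.048*np.cos(t),y+.048*np.sin(t),np.full(180,z)] for z in(.030,.054)])
    return cv2.convexHull(proj(c,P).astype(np.float32))
et=edges(a,(335.5,130),np.radians(np.r_[5:176:6]),10,40,66)
es=edges(b,(295,248),np.radians(np.r_[0:66:5,85:100:5]),10,40,76)
def res(p,w=(1,1)):
    r=[]
    for c,e,k in((ct,et,w[0]),(cs,es,w[1])):
        h=sil(c,*p); 
        if k: r+= [k*cv2.pointPolygonTest(h,(float(u),float(v)),True) for u,v in e]
    return np.array(r)
if __name__=='__main__':
    for w in((1,1),(1,0),(0,1)):
        s=least_squares(lambda p:res(p,w),[.7,0],diff_step=1e-4,loss='soft_l1'); print(w,s.x,s.fun.round(1))
    v=cv2.imread('pics/a_scene.png'); 
    s=least_squares(res,[.7,0],diff_step=1e-4,loss='soft_l1')
    Z=[]
    for n,c,e,(u0,v0) in(('top',ct,et,(290,90)),('scene',cs,es,(240,200))):
        im=cv2.resize(cv2.imread(f'pics/a_{n}.png')[v0:v0+90,u0:u0+90],None,fx=4.4,fy=4.4)
        f=lambda q:(((np.array(q).reshape(-1,2)-[u0,v0]+.5)*4.4-.5).round().astype(int))
        cv2.polylines(im,[f(sil(c,*s.x))],True,(0,0,255),1)
        for q in f(e): cv2.circle(im,tuple(map(int,q)),2,(255,255,0),-1)
        Z.append(im)
    cv2.imwrite('pics/ringfit.png',np.hstack(Z))
E
python3 ring.py
```

```text
(1, 1) [0.72177254 0.00847303] [-2.  -0.1 -0.6 -0.1 -0.2  0.  -0.  -0.1  0.1 -0.2  0.  -0.2  0.  -0.2
 -0.2  0.1 -0.4 -0.   0.   0.1 -0.  -0.2 -0.1 -0.2 -0.1 -0.  -0.2 -0.2
 -0.2  0.1  0.2  0.2  0.1  0.4  0.2 -0.4 -0.4 -0.3 -0.4 -0.3 -0.2 -0.3
 -0.3 -0.2 -0.4 -0.3]
(1, 0) [0.72149733 0.00832698] [-1.9  0.  -0.5 -0.  -0.   0.2  0.1  0.1  0.3 -0.   0.2 -0.1  0.1 -0.1
 -0.1  0.2 -0.3  0.1  0.1  0.2  0.1 -0.1 -0.  -0.2 -0.1 -0.1 -0.3 -0.2
 -0.3]
(0, 1) [0.72282521 0.00838675] [-0.   0.1  0.1  0.   0.4  0.2 -0.3 -0.3 -0.1 -0.2 -0.   0.1 -0.1  0.
  0.2  0.   0.1]
```

View pics/ringfit.png

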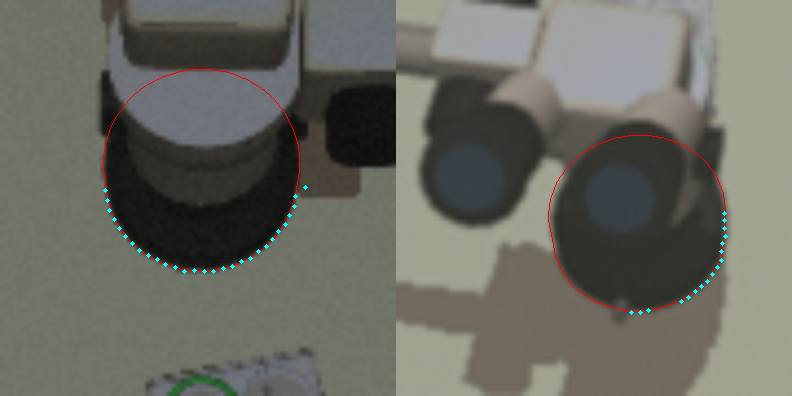

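The fit is consistent: the two views agree within 2 mm, and the lens is at (0.722, 0.008). The plate is at (0.566, -0.018) with yaw 10.6°. Next I'll check IK for a tilted tool pushing the rear face with two fingers.

```bash
cat >> h.py <<'E'
LENS=np.array([.7218,.0084])
def rot2(a): return np.array([[np.cos(a),-np.sin(a)],[np.sin(a),np.cos(a)]])
def frame(psi,t,s=1):
    z=np.array([np.sin(t)*np.cos(psi),np.sin(t)*np.sin(psi),-np.cos(t)])
    x=s*np.array([-np.sin(psi),np.cos(psi),0]); y=np.cross(z,x)
    return R.from_matrix(np.c_[x,y,z]).as_quat()
TIP=.022
def tcp_for(face_xy,psi,t,gap=0.,tipz=.008,half=.011):
    """TCP pos so that front of the fingers stands gap behind face point"""
    n=np.array([np.cos(psi),np.sin(psi)])
    tip=np.array(face_xy)-n*(half*np.cos(t)+gap)
    z=np.array([np.sin(t)*n[0],np.sin(t)*n[1],-np.cos(t)])
    return np.r_[tip,tipz]-TIP*z
E
python3 - <<'E'
from plant import bot, solver, telemetry, eyes
from h import *
o=telemetry.get_obs(); M=R.from_quat(o['tool_rot']).as_matrix()
print('cam in tool',M.T@(eyes.calibration('wrist')['position']-o['eef_pos']))
t=np.radians(17); p0=np.array([.5662,-.0181]);y0=.186
f0=p0-rot2(y0)@[.0639,0]; y1=.05; f1=LENS-rot2(y1)@[.103,.0196]
print(f0,f1)
for s in(1,-1):
    for f,y,g,tz in((f0,y0,.02,.12),(f0,y0,.02,.008),(f1,y1,0,.008)):
        P=tcp_for(f,y,t,g,tz); q=solver.ik(P,frame(y,t,s)); print(s,P.round(3),None if q is None else np.round(q,2))
E
```

```text
cam in tool [ 4.79078797e-05 -7.28817007e-02 -1.20596129e-01]
[ 0.50340216 -0.02991699] [ 0.61990831 -0.01632336]
1 [ 0.467 -0.037  0.141] [ 0.43  0.79 -0.68  2.26  1.82  0.43 -0.03]
1 [ 0.467 -0.037  0.029] [ 0.61  1.27 -1.13  2.3   1.98  1.04 -0.06]
1 [ 0.603 -0.017  0.029] [ 0.23  1.06 -0.47  1.85  1.67  0.38  0.05]
-1 [ 0.467 -0.037  0.141] [ 0.2   0.73 -0.25  2.27  2.49  0.17  2.45]
-1 [ 0.467 -0.037  0.029] [ 0.31  1.04 -0.47  2.31  2.52  0.55  2.47]
-1 [ 0.603 -0.017  0.029] [-0.    1.02 -0.03  1.86  2.78  0.04  1.97]
```

Run:
```python
from plant import solver
from h import *
p0=np.array([.5662,-.0181]);y0=.186
f0=p0-rot2(y0)@[.0639,0]; y1=.05; f1=LENS-rot2(y1)@[.103,.0196]
for td in(0,5,8,12):
  t=np.radians(td)
  for f,y,g,tz in((f0,y0,.02,.12),(f0,y0,.02,.008),(f1,y1,0,.008)):
        P=tcp_for(f,y,t,g,tz); q=solver.ik(P,frame(y,t,1)); print(td,P.round(3),None if q is None else np.round(q,2))
```

```text
0 [ 0.473 -0.036  0.142] [ 0.2   0.76 -0.34  1.97  0.51  0.5   1.25]
0 [ 0.473 -0.036  0.03 ] [ 0.1   0.98 -0.16  2.02  0.74  0.2   1.04]
0 [ 0.609 -0.017  0.03 ] [ 0.15  1.09 -0.38  1.52  0.57  0.65  1.12]
5 [ 0.471 -0.036  0.142] [ 0.2   0.74 -0.32  2.06  0.63  0.34  1.14]
5 [ 0.471 -0.036  0.03 ] [ 0.28  1.01 -0.47  2.1   1.59  0.37  0.21]
5 [ 0.607 -0.017  0.03 ] [ 0.15  1.06 -0.35  1.62  0.68  0.49  1.  ]
8 [ 0.47  -0.036  0.142] [ 0.18  0.73 -0.27  2.11  0.72  0.24  1.05]
8 [ 0.47  -0.036  0.03 ] [ 0.4   1.06 -0.68  2.15  1.76  0.56  0.07]
8 [ 0.606 -0.017  0.03 ] [ 0.14  1.05 -0.31  1.68  0.76  0.39  0.91]
12 [ 0.469 -0.036  0.142] [ 0.12  0.72 -0.14  2.18  0.89  0.06  0.89]
12 [ 0.469 -0.036  0.03 ] [ 0.51  1.15 -0.91  2.22  1.88  0.78 -0.02]
12 [ 0.605 -0.017  0.03 ] [ 0.09  1.03 -0.22  1.76  0.89  0.23  0.76]
```

Run:
```python
from plant import eyes
from h import *
ct=eyes.calibration('top');cs=eyes.calibration('scene')
f=lambda x,y:((x+.5)/6-.5+300,(y+.5)/6-.5+80)
print('head topfront .32',at_z(ct,f(220,90),.32),at_z(ct,f(220,90),.25)); print('head botfront',at_z(ct,f(220,155),.19),at_z(ct,f(220,155),.22))
print('holder front .187',at_z(ct,f(215,260),.187))
print('knob',at_z(ct,f(445,285),.187),at_z(ct,f(445,285),.16))
print('cam side knob',at_z(ct,f(85,245),.12))
```

```text
head topfront .32 [[0.67561394 0.01067817 0.32      ]] [[0.70686969 0.00945477 0.25      ]]
head botfront [[0.71259301 0.00852505 0.19      ]] [[0.70006711 0.00904445 0.22      ]]
holder front .187 [[0.68011185 0.01018146 0.187     ]]
knob [[ 0.67168714 -0.05946381  0.187     ]] [[ 0.68140105 -0.06244421  0.16      ]]
cam side knob [[0.71055879 0.0524061  0.12      ]]
```

Run:
```python
from plant import bot, solver, telemetry, eyes
from h import *
p0=np.array([.5662,-.0181]);y0=.186
f0=p0-rot2(y0)@[.0639,0]
P=tcp_for(f0,y0,0,.022,.22)
q=solver.ik(P,frame(y0,0)); print(P,q)
bot.move_to(P,frame(y0,0)); bot.gripper_to(0.4)
P=tcp_for(f0,y0,0,.022,.06); bot.move_l(P,frame=frame(y0,0),rate=.12)
o=telemetry.get_obs(); print(o['time_s'],o['eef_pos'],o['qpos'].round(2),o['grip_width'],o['wrist_force'])
for n in("top","wrist","scene"): cv2.imwrite(f'pics/b_{n}.png',eyes.grab_frame(n)[:,:,::-1])
```

```text
[ 0.47097135 -0.03601966  0.242     ] [ 0.19214917  0.58560204 -0.31215094  1.85606125  0.25480103  0.7388286
  1.49600836]
4.5417 [ 0.47118622 -0.03606571  0.08245483] [ 0.09  0.87 -0.14  2.01  0.39  0.29  1.37] 0.3985652619122648 [ 0.93199741 -0.31264403 -0.01691817]
```

View pics/b_wrist.png

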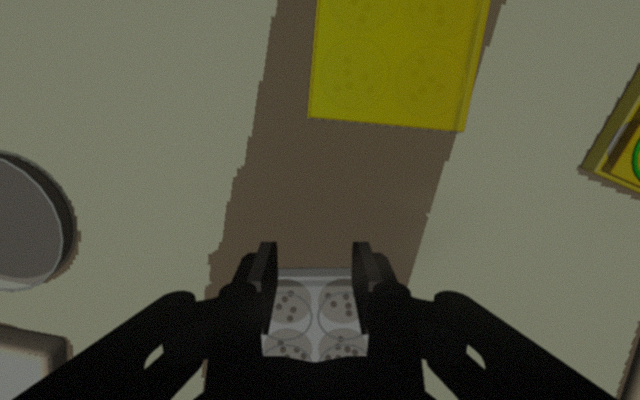

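View pics/b_scene.png

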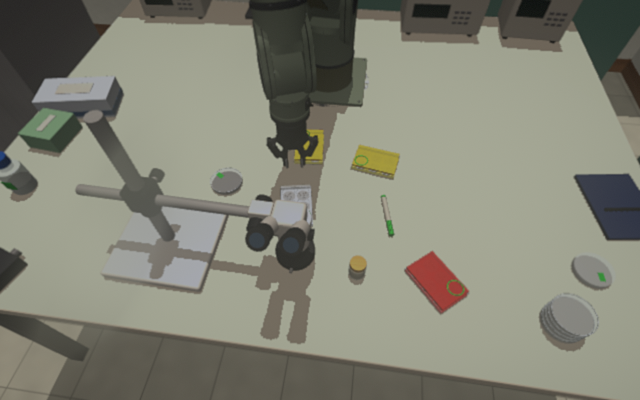

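View pics/b_top.png

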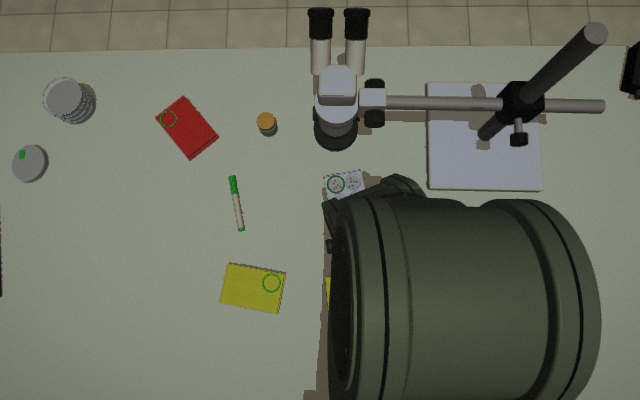

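The wrist view shows the plate's rear edge at rows 268–278, centred between the fingers (columns 258–372). I'll go down with a force guard and then push until contact.

Run:
```python
from plant import bot, solver, telemetry, eyes
from h import *
p0=np.array([.5662,-.0181]);y0=.186
f0=p0-rot2(y0)@[.0639,0]
print('pred rear lid corners in b_wrist', proj(eyes.calibration('wrist'),[np.r_[p0+rot2(y0)@[-.0639,k],.022] for k in(-.0427,.0427)]))
P=tcp_for(f0,y0,0,.022,.008); print(bot.move_l(P,frame=frame(y0,0),rate=.05,guard=5))
o=telemetry.get_obs(); print(o['time_s'],o['eef_pos'],o['qpos'].round(2),o['wrist_force'])
cv2.imwrite('pics/c_wrist.png',eyes.grab_frame('wrist')[:,:,::-1])
print('pred now', proj(eyes.calibration('wrist'),[np.r_[p0+rot2(y0)@[-.0639,k],.022] for k in(-.0427,.0427)]))
y1=.05; f1=LENS-rot2(y1)@[.103,.0196]
for td in(0,4,8):
  print(td,np.round(solver.ik(tcp_for(f1,y1,np.radians(td)),frame(y1,np.radians(td))),2))
```

```text
pred rear lid corners in b_wrist [[242.58028513 279.78423528]
 [385.11337275 279.79182303]]
False
5.8833 [ 0.4711014  -0.03604992  0.03025175] [ 0.05  0.98 -0.07  2.03  0.42  0.15  1.35] [ 0.57663236  0.61843495 -0.3936031 ]
pred now [[219.66750703 339.07751025]
 [407.69609615 339.08160592]]
0 [ 0.08  1.07 -0.22  1.52  0.35  0.59  1.3 ]
4 [ 0.06  1.05 -0.17  1.6   0.34  0.45  1.3 ]
8 [ 0.04  1.03 -0.12  1.69  0.34  0.3   1.29]
```

View pics/c_wrist.png

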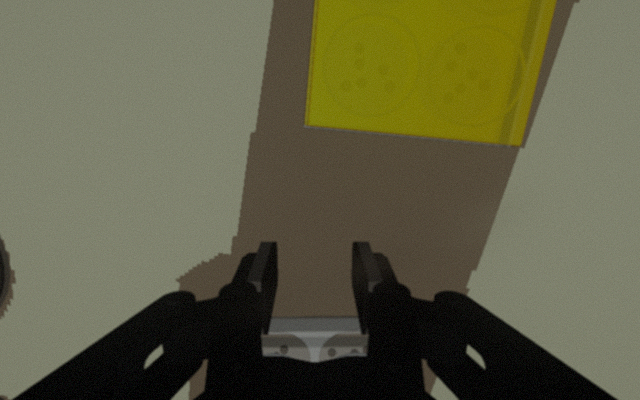

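```bash
cat > push.py <<'E'
from plant import bot, solver, telemetry, eyes
from h import *
p0=np.array([.5662,-.0181]);y0=.186;y1=.05
f0=p0-rot2(y0)@[.0639,0]; f1=LENS-rot2(y1)@[.103,.0196]
def go(s,rate=.05,T=7.):
    y=y0+(y1-y0)*max(s,0); t=np.radians(T*max(s,0)); f=f0+(f1-f0)*s
    bot.move_l(tcp_for(f,y,t),frame=frame(y,t),rate=rate)
    o=telemetry.get_obs(); print(s,round(o['time_s'],2),o['eef_pos'].round(4),np.round(o['wrist_force'],2),o['qpos'].round(2))
E
python3 - <<'E'
from push import *
go(-.05,.04); go(.0,.03); go(.25); go(.5)
for n in("top","wrist","scene"): cv2.imwrite(f'pics/d_{n}.png',eyes.grab_frame(n)[:,:,::-1])
a=cv2.imread('pics/d_top.png');b=cv2.imread('pics/d_scene.png');w=cv2.imread('pics/d_wrist.png')
z=lambda i,u,v:cv2.resize(i[v:v+100,u:u+130],None,fx=3,fy=3,interpolation=cv2.INTER_CUBIC)
cv2.imwrite('pics/d_all.png',np.hstack([z(a,290,110),z(b,230,160)]))
E
```

```text
-0.05 6.48 [ 0.4867 -0.0327  0.03  ] [-0.99 -0.38  0.36] [ 0.06  0.98 -0.1   1.97  0.41  0.21  1.36]
0.0 6.83 [ 0.4927 -0.032   0.03  ] [-0.11 -0.4   0.21] [ 0.06  0.98 -0.11  1.95  0.41  0.23  1.36]
0.25 7.55 [ 0.5208 -0.0283  0.03  ] [-0.51  0.58  0.2 ] [ 0.06  0.99 -0.12  1.88  0.39  0.26  1.35]
0.5 8.28 [ 0.5493 -0.0246  0.03  ] [ 0.48 -0.12  0.69] [ 0.06  1.01 -0.13  1.81  0.37  0.28  1.33]
```

View pics/d_all.png

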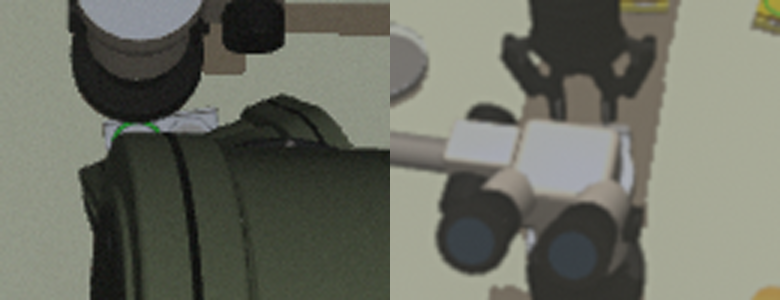

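View pics/d_wrist.png

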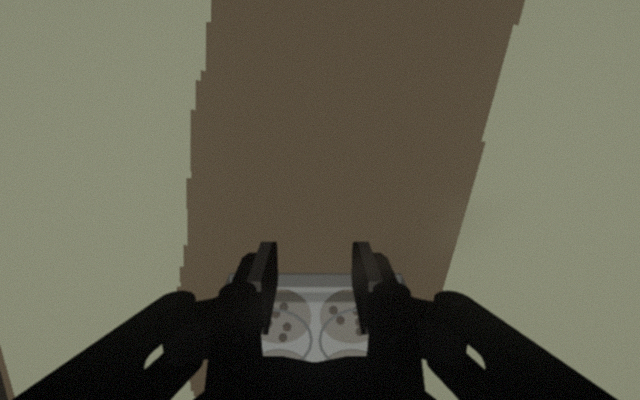

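The wrist view shows the rear edge square to the fingers, with bottom corners at (230,275) and (403,275) and the lid edge at about row 289. The plate is being pushed straight, so I'll measure its pose from both cameras.

```bash
cat > /dev/null
python3 - <<'E'
from push import *
w=cv2.imread('pics/d_wrist.png'); 
cv2.imwrite('pics/d_wz.png',cv2.resize(w[255:335,215:415],None,fx=4,fy=4,interpolation=cv2.INTER_CUBIC))
a=cv2.imread('pics/d_top.png'); cv2.imwrite('pics/d_tz.png',cv2.resize(a[135:175,310:380],None,fx=10,fy=10,interpolation=cv2.INTER_CUBIC))
E
```

```text
(no output)
```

View pics/d_wz.png

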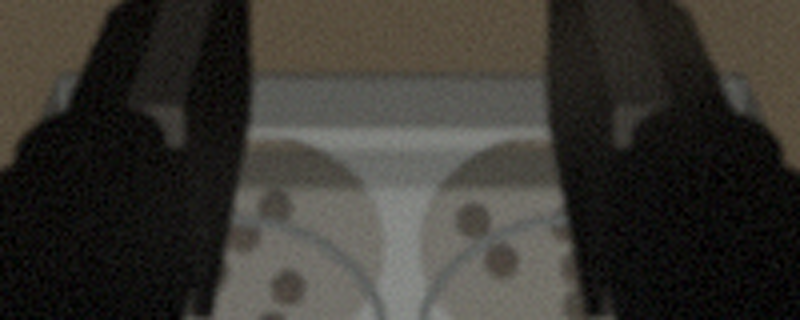

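View pics/d_tz.png

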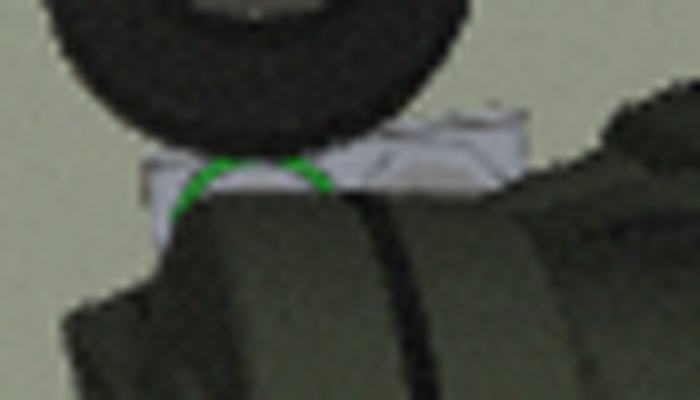

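Run:
```python
from push import *
c=eyes.calibration('wrist'); ct=eyes.calibration('top')
f=lambda x,y:((x+.5)/4-.5+215,(y+.5)/4-.5+255)
L=at_z(c,[f(50,74),f(752,74)],0.0)[:,:2]; print('rear bottom corners',L,np.linalg.norm(L[1]-L[0]))
M=at_z(c,[f(255,128),f(545,128)],.022)[:,:2]; print('lid edge',M)
d=M[1]-M[0]; print('yaw', np.arctan2(-d[0],d[1]))
s=.5;y=y0+(y1-y0)*s;fm=f0+(f1-f0)*s; n=np.array([np.cos(y),np.sin(y)]); print('assumed yaw',y,'face',fm,'offset along n lid',(M-fm)@n,'bottom',(L-fm)@n,'lateral centre',(L.mean(0)-fm)@[-n[1],n[0]])
g=lambda x,y:((x+.5)/10-.5+310,(y+.5)/10-.5+135)
F=at_z(ct,[g(148,165),g(522,118)],.021)[:,:2]; d=F[1]-F[0]; print('front corners',F,np.linalg.norm(d),'yaw',np.arctan2(d[0],-d[1]))
ctr=F.mean(0)-rot2(y)@[.0639,0]; print('centre from top',ctr,'expected',fm+rot2(y)@[.0639,0])
```

```text
rear bottom corners [[ 0.56792558 -0.06582571]
 [ 0.55762018  0.02100635]] 0.08744145364091818
lid edge [[ 0.5572356  -0.03890584]
 [ 0.55356687 -0.00799072]]
yaw 0.11811881914394617
assumed yaw 0.118 face [ 0.56165524 -0.02312017] offset along n lid [-0.00624729 -0.00625099] bottom [0.00119918 0.00118786] lateral centre 0.0005739802277590114
front corners [[ 0.67660377  0.03253985]
 [ 0.68692062 -0.05034567]] 0.0835251323247951 yaw 0.12383416565602577
centre from top [ 0.61830655 -0.01642562] expected [ 0.62511088 -0.01559746]
```

Run:
```python
from push import *
c=eyes.calibration('wrist'); ct=eyes.calibration('top')
for nm in('a','d'):
  a=cv2.imread(f'pics/{nm}_top.png')[:,:,::-1].copy()
  us,vs=green_ring(a,315,360,140,215); W=at_z(ct,np.c_[us,vs],.022)[:,:2]
  s=least_squares(lambda p:np.linalg.norm(W-p,axis=1)-.0172,W.mean(0)-[.01,0]); print(nm,len(us),s.x,np.abs(s.fun).max(),np.linalg.norm(W-s.x,axis=1).mean())
s=.5;y=y0+(y1-y0)*s;fm=f0+(f1-f0)*s
for off in(0,-.003,-.006):
  n=np.array([np.cos(y),np.sin(y)]); print(off,proj(c,[np.r_[fm+n*off,z] for z in(0,.022)]), 'ring', fm+n*off+rot2(y)@[.103,.0196])
```

```text
a 58 [0.6020337  0.00841716] 0.0022549613192632545 0.018132343454502476
d 17 [0.66098225 0.00824044] 0.0016631146354767166 0.017320615872500205
0 [[313.73338915 271.20789897]
 [313.6745976  298.77794766]] ring [0.66163155 0.00846934]
-0.003 [[313.7322308  265.95907289]
 [313.67280365 293.00503353]] ring [0.65865241 0.00811616]
-0.006 [[313.73106589 260.64267294]
 [313.67099451 287.14593685]] ring [0.65567327 0.00776299]
```

Run:
```python
from push import *
go(.75); go(1.0)
for n in("top","wrist","scene"): cv2.imwrite(f'pics/e_{n}.png',eyes.grab_frame(n)[:,:,::-1])
c=eyes.calibration('wrist'); print(proj(c,[np.r_[f1,z] for z in(0,.022)]))
a=cv2.imread('pics/e_top.png');b=cv2.imread('pics/e_scene.png');w=cv2.imread('pics/e_wrist.png')
z=lambda i,u,v:cv2.resize(i[v:v+100,u:u+130],None,fx=3,fy=3,interpolation=cv2.INTER_CUBIC)
cv2.imwrite('pics/e_all.png',np.hstack([z(a,290,90),z(b,230,160)]))
cv2.imwrite('pics/e_wz.png',cv2.resize(w[235:335,215:415],None,fx=4,fy=4,interpolation=cv2.INTER_CUBIC))
```

```text
0.75 9.15 [ 0.5777 -0.0208  0.0299] [0.46 0.06 0.78] [ 0.05  1.02 -0.13  1.74  0.35  0.31  1.32]
1.0 9.88 [ 0.6062 -0.017   0.0298] [ 0.3   0.22 -0.26] [ 0.04  1.04 -0.13  1.67  0.33  0.33  1.3 ]
[[313.86869234 269.45426393]
 [313.82669514 299.20195312]]
```

View pics/e_all.png

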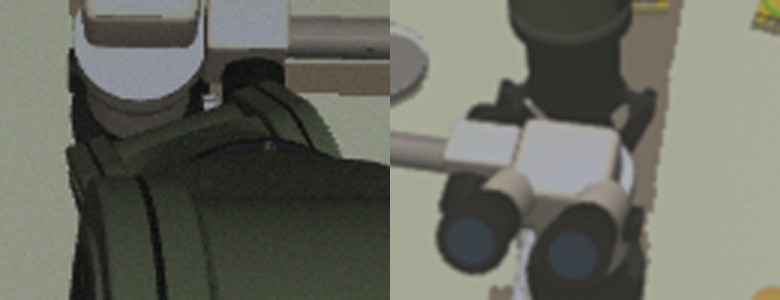

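View pics/e_wz.png

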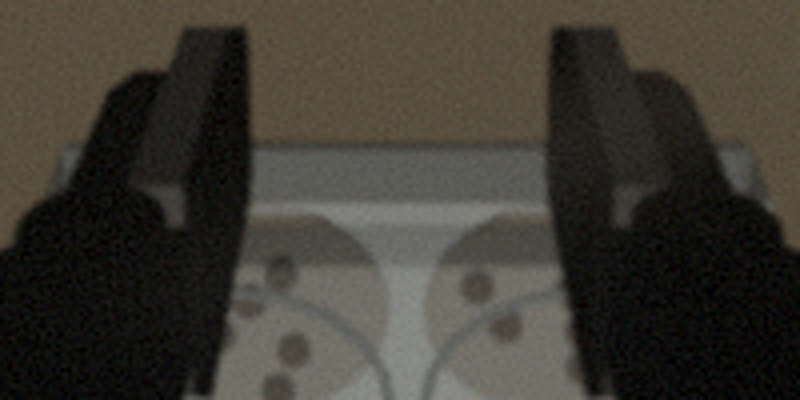

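The wrist view has the rear bottom edge at row 271, against 269.5 predicted, and it is still square and centred. I'll back straight off and verify from the top without the arm in the way.

Run:
```python
from push import *
o=telemetry.get_obs(); p=np.array(o['eef_pos']); q=frame(y1,np.radians(7))
p1=p-[.07,.0035,0]; bot.move_l(p1,frame=q,rate=.08); 
bot.move_l(p1-[.03,0,-.15],frame=q,rate=.15)
st=[-1.324,0.707,-0.028,1.485,0.022,0.951,-0.075]
now=np.array(telemetry.get_obs()['qpos']); tgt=now.copy(); tgt[0]+= -0.7 # swing base
bot.movej(list(tgt)); o=telemetry.get_obs(); print(o['time_s'],o['eef_pos'],o['wrist_force'])
for n in("top","scene"): cv2.imwrite(f'pics/f_{n}.png',eyes.grab_frame(n)[:,:,::-1])
a=cv2.imread('pics/f_top.png');b=cv2.imread('pics/f_scene.png')
cv2.imwrite('pics/f_tz.png',cv2.resize(a[100:220,290:410],None,fx=5,fy=5,interpolation=cv2.INTER_CUBIC))
```

```text
13.525 [0.40100941 0.30921244 0.17913087] [-0.01439331 -0.13808533  0.0763356 ]
```

View pics/f_top.png

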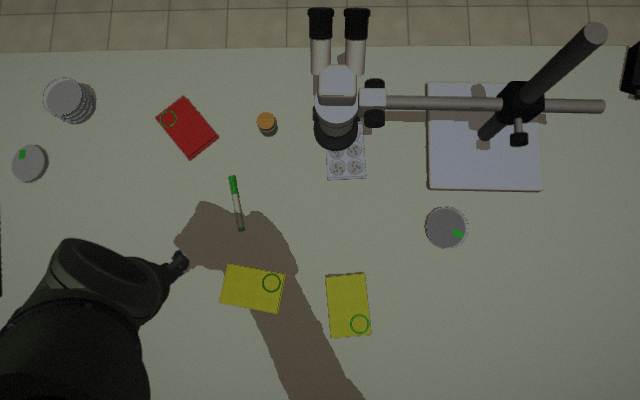

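View pics/f_tz.png

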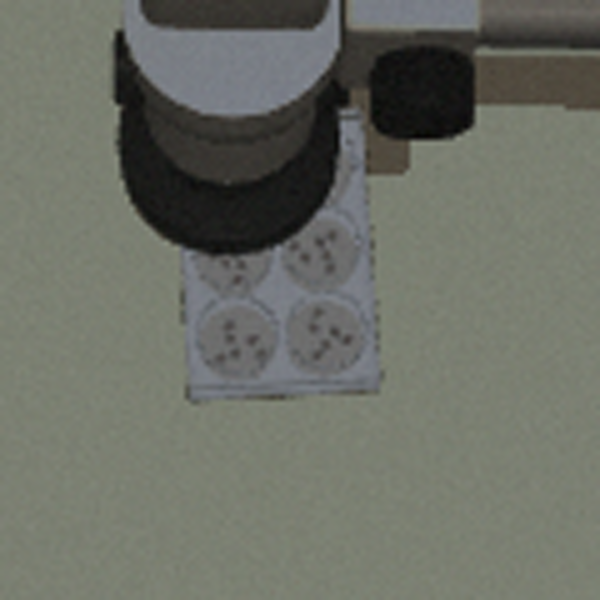

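View pics/f_scene.png

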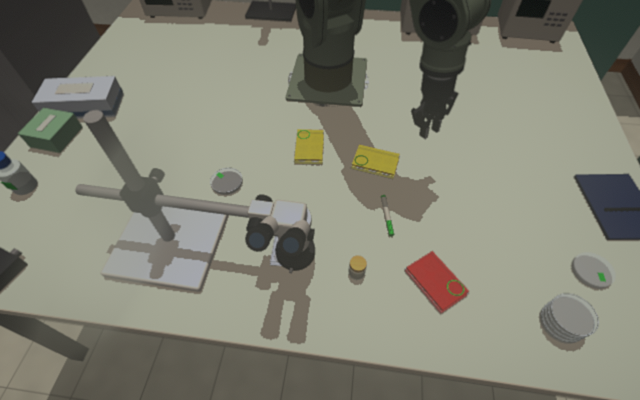

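Run:
```python
from push import *
ct=eyes.calibration('top')
w=np.array([[236,338],[325,337],[320,251]]); uv=(w+.5)/5-.5+[290,100]
X=at_z(ct,uv,.020)[:,:2]
m=np.array([[-39.1,19.6],[-39.1,-19.6],[0,-19.6]])/1000
s=least_squares(lambda p:(X-(m@rot2(p[2]).T+p[:2])).ravel(),[.68,-.01,0.]);p=s.x
g=p[:2]+rot2(p[2])@[.0391,.0196]; print(p,np.abs(s.fun).max(),'green',g,'err',g-LENS)
```

```text
[ 0.67904588 -0.01314397  0.02668166] 0.0004739229633764497 green [0.71760907 0.00749218] err [-0.00419093 -0.00090782]
```

Top view: the well is about 4 mm short of the lens axis, with yaw about 0.03. Before deciding on a nudge I'll cross-check with the scene camera, where the plate's front edge shows.

Run:
```python
from push import *
cs=eyes.calibration('scene');ct=eyes.calibration('top'); Z=[]
for n,c,(u0,v0) in(('top',ct,(300,90)),('scene',cs,(240,180))):
    im=cv2.resize(cv2.imread(f'pics/f_{n}.png')[v0:v0+100,u0:u0+100],None,fx=4,fy=4,interpolation=cv2.INTER_CUBIC)
    for dx,col in((0,(0,0,255)),(-.005,(255,0,0))):
        y=.035; ctr=LENS+[dx,-.0005]-rot2(y)@[.0391,.0196]
        P=[np.r_[ctr+rot2(y)@[a,b],.022] for a,b in((.0639,.0427),(.0639,-.0427),(-.0639,-.0427),(-.0639,.0427))]
        q=((proj(c,P)-[u0,v0]+.5)*4-.5).round().astype(int); cv2.polylines(im,[q.reshape(-1,1,2)],True,col,1)
    Z.append(im)
cv2.imwrite('pics/g.png',np.hstack(Z))
```

```text
(no output)
```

View pics/g.png

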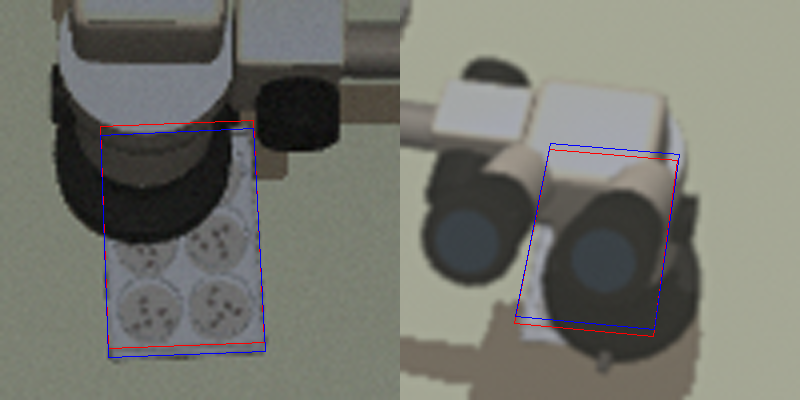

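Run:
```python
from plant import bot, telemetry
from h import *
a=cv2.imread('pics/a_top.png');f=cv2.imread('pics/f_top.png'); d=cv2.absdiff(a,f).max(2)
for n,(u,v,r) in dict(jar=(267,124,14),dish=(446,228,25),pen=(237,192,12)).items(): print(n,(d[v-r:v+r,u-r:u+r]>45).sum())
bot.job_done(); print(telemetry.get_obs()['time_s'])
```

```text
jar 0
dish 0
pen 0
the job is handed in; nothing more can be done
the job is handed in; nothing more can be done
```

I pushed the plate about 0.12 m with both fingertips on its rear face and slid it under the ring light. I then backed the arm off and handed the job in at about 13.5 s on the robot's clock; no verdict was reported.

**Position:** by my last checks the green-ringed well is within the 10 mm limit, but the estimates differ by a few millimetres.
- The final top view puts the well 4.2 mm short of the lens axis and 0.9 mm to the side, with the plate's yaw at about 0.03 rad.
- The wrist camera at the end of the push put the plate about 1 mm past its planned position.
- The green ring in the top view, half way through the push, was about 1.5 mm short.
- Comparing predicted plate outlines with the final top and scene views fits an offset of roughly 2–4 mm short.

I left it there rather than nudge it, since all of these are well inside the limit.

**One reading disagreed:** half way through the push, the wrist camera's lid line and the front corners in the top view suggested the plate was about 6 mm behind. I took the ring itself as the better measure.

**Other objects:** the jar, dish and pen showed no change between the first and last top views. The wrist force readings I took along the push were about 1 N or less. I saw no sign of contact with the microscope, and the arm was clear of everything when I handed in.

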